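# Gauge a key blank on the slot ladder

## Robot

A 6-joint arm with a two-finger parallel gripper is mounted at the origin on a cart in front of the work surface, level with it; the furniture and walls round the work are solid. World frame = base frame: x ahead of the robot, y to its left, z up, the work surface at z = 0. Lengths are in m, angles in rad, forces in N, time in s.
With the tool pointing down it reaches from about 0.375 to 0.975 m from the base axis. Payload 3.8 kg.
Tool frame: the origin (TCP) lies where the fingers leave the gripper's body, on its centre line; the fingertips stand 73 mm ahead of it and the grasp point (between the pads) lies 54 mm ahead of it (nose_length is the distance from the TCP to the fingertips, in m); z points along the fingers, y is the line along which they close (so a half turn about z gives the same grasp; the last joint's range is limited). The gripper opens to 85 mm and grips with 20 to 120 N. Pads are 22 mm wide; open, the fingers measure 114 mm over their backs; the gripper's body (76 mm by 85 mm) begins 54 mm behind the grasp point. The pads swing forward as they close: fully open they stand 13 mm farther back than shut.
Start: joints at [1.132, 0.264, 1.604, -0, 1.274, -0.037], TCP at [0.264, 0.621, 0.304] pointing down, gripper open.
Joint ranges: [-2.63, 2.63], [-0.94, 2.18], [0.31, 2.57], [-1.31, 4.45], [0, 2.66], [-2.55, 2.55]. Speed limits (rad/s): [2.57, 2.57, 3.14, 3.14, 3.14, 3.14].

## Interface

Orientations are given as a rotation vector (axis times angle).
In Python, from workcell import read_state, read_camera, calibration, finish_job, look_for, cut_out, tip_of, nose_length gives the robot as it stands.
- The arm moves only by the tool step_arm, never from a script. Its argument "targets" is a list of rows, each a list of 3 entries, a list of its own where there are three numbers: the turn, a rotation vector about the tool's x, y, z in rad, then the shift along the tool's x, y, z in mm, then the finger opening in mm, from 0 to 85.4. In form: [[[ax, ay, az], [x, y, z], grip], ...]. A call has 1 to 5 rows; each row shifts and turns the commanded pose from where the row before left it, along the tool's axes as they then stand; what a row does not reach is not made up. A row lasts 1/12 s, in which the tool goes at most 41.7 mm and 7.16 degrees, less where a joint would pass 70% of its speed; a pose out of reach is approached as far as the arm can. A call with a gripper value outside its range is refused whole. The fingers move at their own pace and stop on an object; "grip_force" is the grip in N (left out, the last holds). Time passes only in rows, so rows that do not move let the fingers close. It gives the time, the measured TCP pose, the force, the opening and the grip force at its end, in the units of the state.
- read_state(): the state, without advancing time (a new reading comes with each control period).
- read_camera(name): name is "side" or "top"; returns the picture (420x560x3 uint8, red, green, blue); there is no depth.
- calibration(name): a dict with "camera_matrix" (3x3 intrinsics, pixels), "dist_coeffs" ([k1, k2, p1, p2, k3] as OpenCV has them; the pictures are not rectified), "R" (3x3) and "t" (3): a world point X has camera coordinates R X + t. Camera axes: x right, y down, z forward; pixel columns grow to the right and rows downward; lengths in m; the calibration is good to about 2 mm. A picture is of the moment at which its call begins. calibration takes no time and is no camera call.
- finish_job(): hands the job in; it is judged then, once.
Trained networks look in the newest picture that a camera, given by its name, has taken for a name from the list of things; names that differ only in an ending like _2 or _b are one class to them, and where a whole thing is asked for, a point or a joint stands for the part that bears it (a point fixed in the world has none). Each returns a list of dicts, best first, with "score" (0 to 1); they miss things now and then, are a little off and sometimes report something else, mostly with a low value. They report only what shows in the picture. A call takes as long as a camera call. They do not tell look-alikes from the thing itself.
- look_for(camera, query): "extent" ([left, top, right, bottom] in pixels, round what is visible of it).
- cut_out(camera, query): "region" (420x560 bool, what is visible of it) and "extent" ([left, top, right, bottom] in pixels, round what is visible of it).
- tip_of(camera, query): "at" ([row, column] in pixels: a listed point, or the origin of a listed thing).
The state is a dict: "time": time; "q": joint angles; "joint_vel": joint speeds; "joint_torque": joint torques, N m; "tool_pos": TCP position; "tcp_rot": TCP orientation; "wrist_force": force on the tool from outside, world axes, zero at the start; "torque": the same for the moment, N m; "width": opening from 0.0 (shut) to 1.0 (fully open); "grip_force": force on a finger pad.
Only numpy, scipy, OpenCV 4.12 (cv2) and the standard library are available. Lean on these libraries where they do the work, as an engineer would, in place of code of your own. Each camera call takes 0.05 s, during which the arm holds its last target. There are 200 camera calls.

## Task

Take the key blank that stands alone at one end of the rack and, beginning by touching its tongue down on the narrowest slot of the slot gauge, try it gently slot by slot towards the wide end. Leave it standing fully home in the first slot that takes it, shoulder flat on the comb and about centred across it, without forcing it or pressing the sprung comb far down, and leave the other blanks, the plug gauge and the hex key where they are.

Things in the scene. Friction and masses are not known exactly. Their poses are not given: they have to be found in the camera images.
- gauge: slot gauge: fixed foot 64 (x) by 166 (y) mm carrying a sprung steel comb 40 (x) by 122 (y) mm, its top 50 mm above the bench. Four upright slots across it (along x, open at both ends and on top), 26 mm apart along y, widening from +y to -y. The slot that suits a blank leaves 1.2 mm play in all, the next narrower is 1.8 mm too tight; home = shoulder on the comb's top. Origin: centre of underside
- comb (a joint): how far the comb is pressed down on its springs, m: 0 = up (at rest), 0.008 = bottomed. Gives from about 1 N, then 1 mm for each 3 N; springs back when let go. The slots move with it
- slot_1 (a point): centre of the mouth of the gauge's slot 1, the narrowest, on the comb's top; slot 4.2 mm wide (along y), 26 mm deep, axes as the gauge's
- slot_2 (a point): centre of the mouth of the gauge's slot 2, on the comb's top; slot 7.2 mm wide (along y), 26 mm deep, axes as the gauge's
- slot_3 (a point): centre of the mouth of the gauge's slot 3, on the comb's top; slot 10.2 mm wide (along y), 26 mm deep, axes as the gauge's
- slot_4 (a point): centre of the mouth of the gauge's slot 4, the widest, on the comb's top; slot 13.2 mm wide (along y), 26 mm deep, axes as the gauge's
- rack: aluminium block 56 mm (x) by 200 mm (y) by 40 mm tall, fixed to the bench, with three pockets 34 mm (x) by 16 mm (y), 28 mm deep, at y = -70 mm (the lone one), +20 and +70 mm. Origin: centre of its underside, z up.
- lone_pocket (a point): centre of the mouth of the pocket that stands apart from the other two, 90 mm from the next, at the height of the rack's top face; the blank in it is the one to gauge
- blank_a: steel key blank: tongue 24 mm wide (x), 22 mm long, pointing down, thickness (y) unrecorded, 5 to 13 mm; above it a 30x30x8 mm collar (its underside is the shoulder), then a grip stem 22 (x) by 14 (y) mm, 40 tall; 0.15 kg. Origin: centre of the tongue's lower end; z up the stem. Hangs by its shoulder in a rack pocket, origin 22 mm below the rack's top. Which blank is in which pocket varies
- blank_b: key blank like blank_a but for the thickness of its tongue; same origin and axes
- blank_c: key blank like blank_a but for the thickness of its tongue; same origin and axes
- go_gauge: small double-ended steel plug gauge lying on the bench, 79x29x16 mm; a bystander. Origin: centre of its underside
- hex_key_10: L-shaped dark hex key lying on the bench, 82x128x10 mm; a bystander. Origin: centre of its underside
Things that resemble listed ones, but are neither listed nor needed, are in the scene too. Leave any orange or yellow look-alike of the blank_a alone.

How it is judged:
On the way, in this order (a step that is already met when the one before it is completed fails the run):
1. the lone blank has been lifted clear of the rack (height (world z) of any of blank_a, blank_b, blank_c above 0.045 m), for 0.1 s.
2. its tongue has touched the gauge at the narrowest slot (((contact force between blank_a and gauge above 0.5 N and horizontal distance between blank_a and slot_1 below 0.012 m) or (contact force between blank_b and gauge above 0.5 N and horizontal distance between blank_b and slot_1 below 0.012 m) or (contact force between blank_c and gauge above 0.5 N and horizontal distance between blank_c and slot_1 below 0.012 m))), for 0.02 s.
At the end, for the whole second after the job is handed in: The lone pocket's blank rests released and upright (4 degrees) in the narrowest slot that takes it, its tongue at least 19.5 of its 22 mm deep, its centre within 10 mm of the slot's centre; the other two blanks are within 10 mm of where they stood (((horizontal distance between blank_a and slot_2 below 0.01 m and z of blank_a in the frame of slot_2 below -0.0195 m and angle between blank_a's own z axis and vertical below 0.07 rad and linear speed of blank_a below 0.01 m/s and distance of each of blank_b, blank_c from where it was at the start of the episode below 0.01 m and horizontal distance between each of blank_b, blank_c and lone_pocket above 0.045 m) or (horizontal distance between blank_b and slot_3 below 0.01 m and z of blank_b in the frame of slot_3 below -0.0195 m and angle between blank_b's own z axis and vertical below 0.07 rad and linear speed of blank_b below 0.01 m/s and distance of each of blank_a, blank_c from where it was at the start of the episode below 0.01 m and horizontal distance between each of blank_a, blank_c and lone_pocket above 0.045 m) or (horizontal distance between blank_c and slot_4 below 0.01 m and z of blank_c in the frame of slot_4 below -0.0195 m and angle between blank_c's own z axis and vertical below 0.07 rad and linear speed of blank_c below 0.01 m/s and distance of each of blank_a, blank_b from where it was at the start of the episode below 0.01 m and horizontal distance between each of blank_a, blank_b and lone_pocket above 0.045 m))); the robot touches nothing.
It fails at once if the comb is pressed down by more than 6 mm (about 19 N) (value of joint comb above 0.006 m).
It fails at once if the plug gauge or the hex key is shifted by more than 20 mm (distance of any of go_gauge, hex_key_10 from where it was at the start of the episode above 0.02 m).
It also fails if it takes over 64 s, if anything falls off the work surface, if the arm or the gripper's body presses on something with over 40 N, if the wrist force passes 120 N, or if a joint passes its speed limit or range.

## Working session

There is one attempt and no reset: what is moved stays moved. The work goes in short steps, Python scripts to look and compute and a tool call to move; the robot and the scene stay as the last step left them, time stands still between calls to the robot, and variables do not carry over. Pictures are saved under pics/ and viewed, at most 10 in all, crops included, and the job is handed in when it is done.

Besides the shell and the picture viewer there is one more tool, called after "Request:" as name([rows], argument=value, ...), one row to a line, values as JSON. step_arm: Moves the arm, as the interface text tells. Its arguments: {"type":"object","properties":{"targets":{"type":"array","items":{"type":"array"}},"grip_force":{"type":"number"}},"required":["targets"]}

```bash
mkdir -p pics; ls; cat > h.py <<'E'
from workcell import *
import numpy as np, cv2
from scipy.spatial.transform import Rotation as Ro
def ray(cam,rc):
    c=calibration(cam);K=np.array(c["camera_matrix"]);R=np.array(c["R"]);t=np.array(c["t"])
    p=cv2.undistortPoints(np.array([[[rc[1],rc[0]]]],float),K,np.array(c["dist_coeffs"]))[0,0]
    return -R.T@t, R.T@np.array([p[0],p[1],1])
def atz(cam,rc,z):
    o,d=ray(cam,rc); return o+d*(z-o[2])/d[2]
def proj(cam,X):
    c=calibration(cam)
    p=cv2.projectPoints(np.array(X,float).reshape(-1,3),cv2.Rodrigues(np.array(c["R"]))[0],np.array(c["t"]),np.array(c["camera_matrix"]),np.array(c["dist_coeffs"]))[0].reshape(-1,2)
    return p[:,::-1]
def snap(cam,name):
    im=read_camera(cam); cv2.imwrite(f"pics/{name}.png",im[...,::-1]); return im
E
python3 - <<'E'
from h import *
np.set_printoptions(precision=4,suppress=True)
s=read_state();print(s['tool_pos'],s['tcp_rot'],s['width'],nose_length)
a=snap("top","top0");b=snap("side","side0")
cv2.imwrite("pics/both.png",np.hstack([cv2.resize(a,(0,0),fx=.714,fy=.714),cv2.resize(b,(0,0),fx=.714,fy=.714)])[...,::-1])
for c in("top","side"):
    o,d=ray(c,(210,280));print(c,o,d)
    for q,z in(("slot_1",.05),("slot_2",.05),("slot_3",.05),("slot_4",.05),("lone_pocket",.04),("rack",0),("gauge",0),("blank_a",.018)):
        for r in tip_of(c,q)[:4]: print(c,q,np.round(r["score"],2),r["at"],atz(c,r["at"],z))
E
```

```text
pics
[0.2637 0.6207 0.3025] [-0.6268 -3.0779  0.0034] 0.9978018417758231 0.0726
top [ 0.2974 -0.0003  1.1946] [ 0.1961 -0.003  -0.9806]
top slot_1 0.85 [224.1, 372.9] [ 0.5033 -0.2071  0.05  ]
top slot_1 0.84 [219.9, 348.6] [ 0.5104 -0.1537  0.05  ]
top slot_1 0.73 [226.2, 335.9] [ 0.4954 -0.1262  0.05  ]
top slot_2 0.85 [224.1, 372.9] [ 0.5033 -0.2071  0.05  ]
top slot_2 0.84 [219.9, 348.6] [ 0.5104 -0.1537  0.05  ]
top slot_2 0.73 [226.2, 335.9] [ 0.4954 -0.1262  0.05  ]
top slot_3 0.85 [224.1, 372.9] [ 0.5033 -0.2071  0.05  ]
top slot_3 0.84 [219.9, 348.6] [ 0.5104 -0.1537  0.05  ]
top slot_3 0.73 [226.2, 335.9] [ 0.4954 -0.1262  0.05  ]
top slot_4 0.85 [224.1, 372.9] [ 0.5033 -0.2071  0.05  ]
top slot_4 0.84 [219.9, 348.6] [ 0.5104 -0.1537  0.05  ]
top slot_4 0.73 [226.2, 335.9] [ 0.4954 -0.1262  0.05  ]
top lone_pocket 0.93 [232.5, 246.3] [0.4754 0.0676 0.04  ]
top rack 0.67 [234.3, 210.7] [0.474 0.15  0.   ]
top blank_a 0.75 [230.1, 203.2] [0.4801 0.1651 0.018 ]
top blank_a 0.57 [197.8, 260.3] [0.5588 0.0414 0.018 ]
top blank_a 0.53 [237.4, 247.5] [0.4679 0.0656 0.018 ]
top bla
[... 829 characters left out ...]
 [ 0.5059 -0.2236  0.05  ]
side slot_4 0.89 [173.8, 294.8] [ 0.502  -0.1613  0.05  ]
side slot_4 0.85 [171.9, 293.5] [ 0.5045 -0.1715  0.05  ]
side slot_4 0.72 [182.6, 299.8] [ 0.4933 -0.1166  0.05  ]
side lone_pocket 0.68 [234.5, 315.5] [0.4755 0.0771 0.04  ]
side rack 0.55 [274.6, 317.4] [0.4768 0.1443 0.    ]
side rack 0.24 [237.4, 318.5] [0.4639 0.0256 0.    ]
side gauge 0.74 [194.5, 297.5] [ 0.4956 -0.1558  0.    ]
side gauge 0.39 [244.7, 315.2] [0.4726 0.051  0.    ]
side blank_a 0.9 [258.4, 374.0] [0.375  0.1241 0.018 ]
side blank_a 0.72 [241.7, 314.1] [0.4766 0.0676 0.018 ]
side blank_a 0.65 [290.3, 320.2] [0.4787 0.209  0.018 ]
side blank_a 0.63 [243.2, 266.9] [0.565  0.0699 0.018 ]
```

View pics/top0.png

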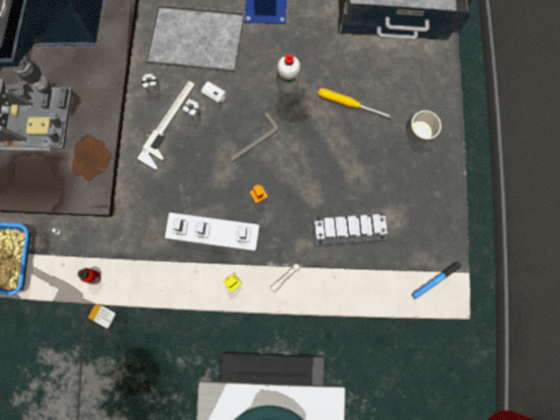

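View pics/side0.png

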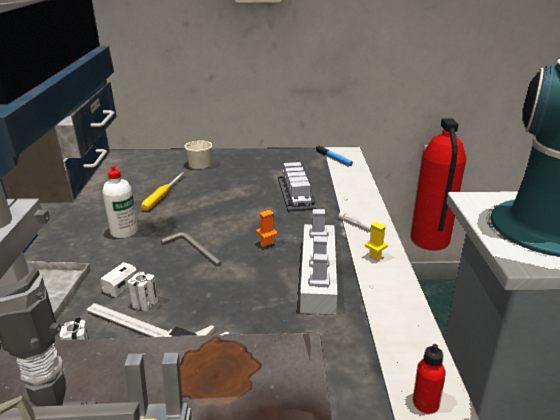

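The top view shows the rack at cols 166-260, rows 213-248, with the lone blank at (row 235, col 244). The gauge is at cols 315-387, rows 212-243. Next I zoom in on both.

```bash
python3 - <<'E'
from h import *
np.set_printoptions(precision=4,suppress=True)
a=cv2.imread("pics/top0.png");b=cv2.imread("pics/side0.png")
f=lambda im,x,y,w,h,k:cv2.resize(im[y:y+h,x:x+w],None,fx=k,fy=k,interpolation=cv2.INTER_CUBIC)
A=f(a,160,205,100,50,8)[:, :800];B=f(a,310,205,100,25*2,8)
cv2.imwrite("pics/topz.png",np.vstack([A[:300],B[:300]]))
cv2.imwrite("pics/sidez.png",np.hstack([f(b,270,155,60,60,6.6),f(b,290,200,60,60,6.6)])[:600,:800])
E
```

```text
(no output)
```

View pics/topz.png

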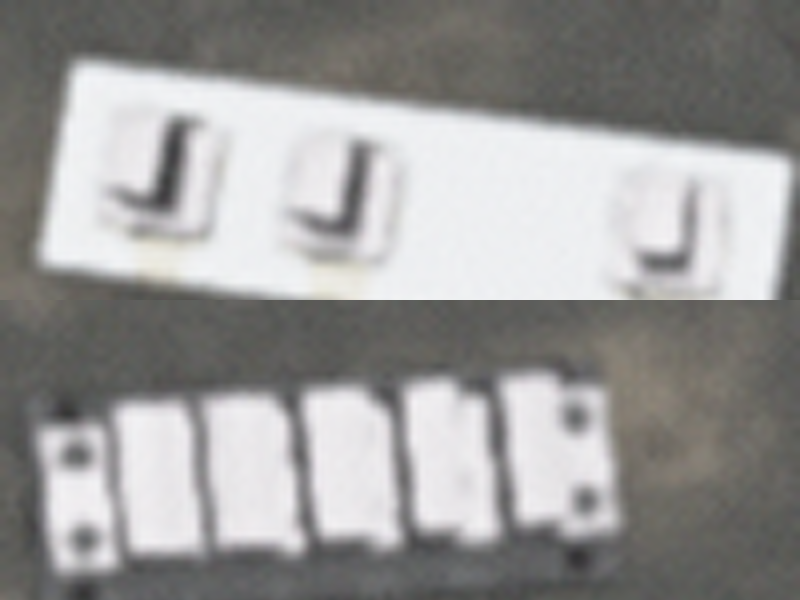

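View pics/sidez.png

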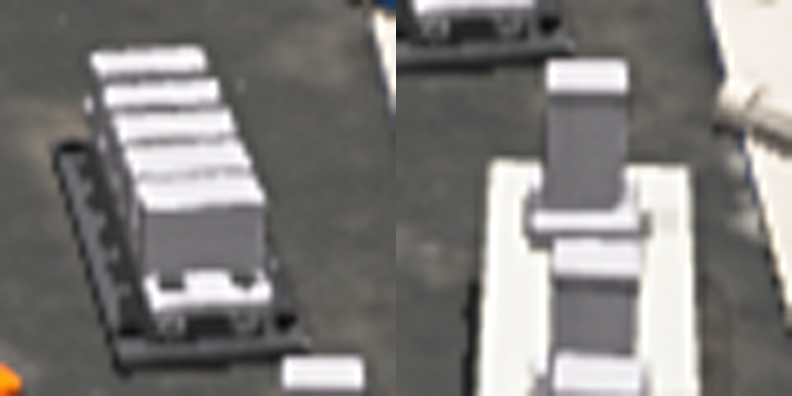

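Slots show as dark +y walls beside each comb piece, and slot 1 is at the left in the top view. The lone stem top is at about (row 231, col 241). I fit both poses from the corners I read off.

```bash
cat > fit.py <<'E'
from h import *
from scipy.optimize import least_squares
np.set_printoptions(precision=4,suppress=True)
def px(uv,o,k,off=(0,0)):
    uv=np.array(uv,float)-off; p=(uv+.5)/k-.5+np.array(o); return p[:,::-1]
def fit(name,obs,x0):
    def res(p,sel):
        c,s=np.cos(p[2]),np.sin(p[2])
        return np.concatenate([(proj(cam,np.c_[m[:,0]*c-m[:,1]*s+p[0],m[:,0]*s+m[:,1]*c+p[1],m[:,2]])-o).ravel() for cam,m,o in sel])
    for sel in [[x] for x in obs]+[obs]:
        r=least_squares(res,x0,args=(sel,),loss="soft_l1");print(name,[s[0] for s in sel],r.x,"px rms",np.sqrt(np.mean(res(r.x,sel)**2)))
    return r.x
L=[61,36.9,9.4,-18.1,-45.6]
gm=np.array([[20,l,50] for l in L]+[[-20,l,50] for l in L])/1e3
go=px([(115,405),(205,397),(302,390),(405,382),(500,376),(132,553),(220,548),(318,545),(420,533),(518,525)],(310,205),8,(0,300))
sm=np.array([[20,61,50],[-20,61,50],[20,-61,50],[-20,-61,50]])/1e3
so=px([(143,208),(265,203),(92,55),(205,47)],(270,155),6.6)
fit("gauge",[("top",gm,go),("side",sm,so)],[.5,-.165,0])
rm=np.array([[28,100,40],[28,-100,40],[-28,100,40]])/1e3
ro=px([(70,60),(797,152),(38,265)],(160,205),8)
p=lambda z:np.array([[11,-63,z],[-11,-63,z],[11,-77,z],[-11,-77,z]])/1e3
bo=px([(628,165),(618,248),(692,180),(682,255)],(160,205),8)
sb=px([(548,95),(628,95),(548,60),(628,60)],(290,200),6.6,(396,0))
r=fit("rack",[("top",np.r_[rm,p(88)],np.r_[ro,bo]),("side",p(88),sb)],[.474,.15,0])
fit("rackonly",[("top",rm,ro),("top",p(88),bo)],r)
E
python3 fit.py
```

```text
gauge ['top'] [ 0.4998 -0.163   0.1158] px rms 0.331535381847423
gauge ['side'] [ 0.499  -0.163   0.1045] px rms 0.19924200884869328
gauge ['top', 'side'] [ 0.4995 -0.163   0.1107] px rms 0.3249606965418927
rack ['top'] [ 0.4765  0.1444 -0.0838] px rms 0.5282814303078556
rack ['side'] [ 0.4762  0.1452 -0.0734] px rms 0.5129827119746245
rack ['top', 'side'] [ 0.4767  0.1445 -0.0828] px rms 0.5348656401337358
rackonly ['top'] [ 0.4766  0.144  -0.0828] px rms 0.3996340237704896
rackonly ['top'] [ 0.4775  0.1447 -0.098 ] px rms 0.575888221177741
rackonly ['top', 'top'] [ 0.4765  0.1444 -0.0838] px rms 0.5282814284835914
```

```bash
cat > plan.py <<'E'
from h import *
import sys
np.set_printoptions(precision=3,suppress=True)
def plan(P,yaw):
    """turn about tool z (after tilt fix) then shift in the turned frame"""
    s=read_state();R=Ro.from_rotvec(s['tcp_rot']);
    c=[]
    for k in(0,np.pi):   # tool y along (-sin yaw, cos yaw) or opposite
        y=np.array([-np.sin(yaw+k),np.cos(yaw+k),0]);z=np.array([0,0,-1.]);G=Ro.from_matrix(np.c_[np.cross(y,z),y,z])
        c.append((R.inv()*G,G))
    T,G=min(c,key=lambda a:a[0].magnitude())
    print("t",s['time'],"pos",np.array(s['tool_pos'])*1e3,"q6",s['q'][5],"w",s['width']*85.4,"F",np.array(s['wrist_force']),"grip",s['grip_force'])
    print("turn",T.as_rotvec(),"deg",np.degrees(T.magnitude()),"shift after turn mm",G.inv().apply((np.array(P)-s['tool_pos'])*1e3))
    print("world shift",(np.array(P)-s['tool_pos'])*1e3)
if __name__=="__main__": plan([float(v)/1e3 for v in sys.argv[1:4]],float(sys.argv[4]))
E
python3 plan.py 470.9 74.7 200 -0.083
```

```text
t 0.9 pos [263.972 621.237 303.909] q6 -0.0368738276795091 w 85.05591906023258 F [ 0.234 -0.797 -0.244] grip 0.0
turn [ 0.     0.    -0.319] deg 18.266889038285957 shift after turn mm [-251.526 -527.5    103.909]
world shift [ 206.928 -546.537 -103.909]
```

Request:
step_arm([
  [[0,0,-0.107],[0,0,0],85],
  [[0,0,-0.106],[0,0,0],85],
  [[0,0,-0.106],[0,0,0],85],
  [[0,0,0],[-15.7,-33,0],85],
  [[0,0,0],[-15.7,-33,0],85],
])

```text
time: 1.32
tool_pos: [0.2894, 0.5533, 0.3034]
tcp_rot: [-0.125, -3.139, 0.0]
wrist_force: [1.6, -0.6, 0.2]
width: 0.998
grip_force: 0.0
```

Request:
step_arm([
  [[0,0,0],[-15.7,-33,0],85],
  [[0,0,0],[-15.7,-33,0],85],
  [[0,0,0],[-15.7,-33,0],85],
  [[0,0,0],[-15.7,-33,0],85],
  [[0,0,0],[-15.7,-33,0],85],
])

```text
time: 1.73
tool_pos: [0.3547, 0.3803, 0.3041]
tcp_rot: [0.129, 3.138, 0.0]
wrist_force: [1.1, -0.4, -1.0]
width: 0.996
grip_force: 0.0
```

Request:
step_arm([
  [[0,0,0],[-15.7,-33,0],85],
  [[0,0,0],[-15.7,-33,0],85],
  [[0,0,0],[-15.7,-33,0],85],
  [[0,0,0],[-15.7,-33,0],85],
  [[0,0,0],[-15.7,-33,0],85],
])

```text
time: 2.15
tool_pos: [0.4192, 0.2094, 0.3043]
tcp_rot: [0.13, 3.138, 0.001]
wrist_force: [-0.4, -0.3, 0.3]
width: 0.993
grip_force: 0.0
```

Request:
step_arm([
  [[0,0,0],[-15.7,-33,0],85],
  [[0,0,0],[-15.7,-33,0],85],
  [[0,0,0],[0,0,33],85],
  [[0,0,0],[0,0,33],85],
  [[0,0,0],[0,0,33],85],
])

```text
time: 2.57
tool_pos: [0.4459, 0.1417, 0.205]
tcp_rot: [0.134, 3.135, 0.002]
wrist_force: [1.1, 0.4, -1.5]
width: 0.997
grip_force: 0.0
```

```bash
python3 plan.py 470.9 74.7 127 -0.083
```

```text
t 2.5667 pos [445.912 141.717 205.035] q6 -1.231000379158082 w 85.15035254937547 F [ 1.064  0.384 -1.501] grip 0.0
turn [ 0.001  0.003 -0.002] deg 0.24811687124577056 shift after turn mm [-30.458 -64.715  78.035]
world shift [ 24.988 -67.017 -78.035]
```

Request:
step_arm([
  [[0,0,0],[-15.2,-32.4,0],60],
  [[0,0,0],[-15.2,-32.4,0],50],
  [[0,0,-0.002],[0,0,20],45],
  [[0,0,0],[0,0,20],40],
  [[0,0,0],[0,0,0],40],
])

```text
time: 2.98
tool_pos: [0.4674, 0.0745, 0.1615]
tcp_rot: [-0.129, -3.133, 0.001]
wrist_force: [-1.0, 0.2, -0.9]
width: 0.465
grip_force: 0.0
```

```bash
python3 plan.py 470.9 74.7 127 -0.083; python3 - <<'E'
from h import *
a=snap("top","t1");b=snap("side","s1")
cv2.imwrite("pics/z1.png",np.hstack([cv2.resize(im[y:y+100,x:x+80,::-1],None,fx=5,fy=5,interpolation=cv2.INTER_CUBIC) for im,x,y in((a,205,180),(b,280,170))]))
E
```

```text
t 2.9833 pos [467.401  74.52  161.547] q6 -1.3828746531897522 w 39.714756022829924 F [-0.961  0.223 -0.865] grip 0.0
turn [-0.001 -0.006  0.001] deg 0.3701792378067934 shift after turn mm [-3.472  0.47  34.547]
world shift [  3.499   0.18  -34.547]
```

View pics/z1.png

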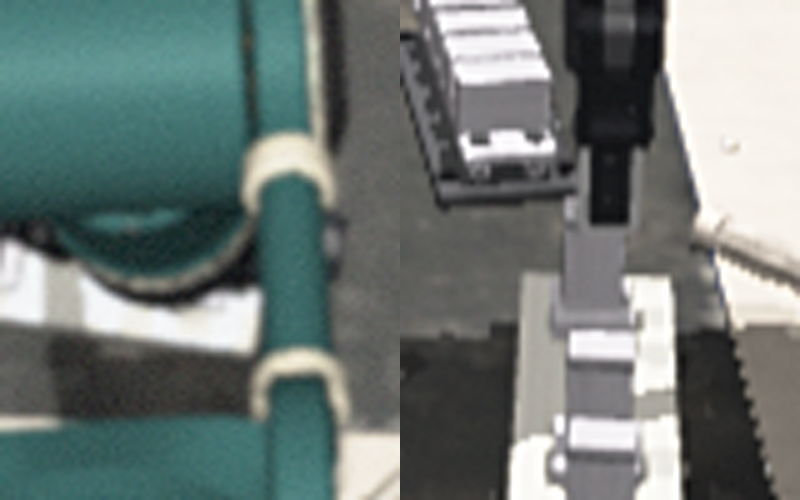

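The side view shows the pads straddling the lone stem, a bit towards −x, which agrees with the measured 3.5 mm lag. I correct that and go down.

Request:
step_arm([
  [[0,0,0],[-3.5,0.5,12],40],
  [[0,0,0],[0,0,12],40],
  [[0,0,0],[0,0,10],40],
  [[0,0,0],[0,0,0],40],
  [[0,0,0],[0,0,0],40],
])

```text
time: 3.5
tool_pos: [0.4731, 0.0761, 0.1311]
tcp_rot: [-0.126, -3.139, 0.0]
wrist_force: [-0.8, -0.8, -0.2]
width: 0.472
grip_force: 0.0
```

```bash
python3 plan.py 470.9 74.7 127 -0.083
```

```text
t 3.5 pos [473.124  76.097 131.125] q6 -1.3831525013689105 w 40.30396038595007 F [-0.82  -0.793 -0.154] grip 0.0
turn [-0.    -0.     0.003] deg 0.16442676977672918 shift after turn mm [ 2.101 -1.576  4.125]
world shift [-2.224 -1.397 -4.125]
```

Request:
step_arm([
  [[0,0,0],[1,-0.5,2],40],
  [[0,0,0],[0,0,0],40],
])

```text
time: 3.67
tool_pos: [0.4725, 0.0755, 0.1295]
tcp_rot: [0.126, 3.138, 0.0]
wrist_force: [-1.0, -0.3, 0.7]
width: 0.468
grip_force: 0.0
```

```bash
python3 - <<'E'
from h import *
for i in range(6):
    s=read_state();print(s['time'],np.round(np.array(s['tool_pos'])*1e3,2),np.round(s['q'],4)[:3],np.round(s['wrist_force'],2));read_camera("top")
E
```

```text
3.6667 [472.47  75.47 129.48] [0.1064 0.0757 2.1766] [-1.01 -0.31  0.72]
3.7167 [472.49  75.43 129.5 ] [0.1063 0.0756 2.1766] [0.43 0.06 0.54]
3.7667 [472.51  75.45 129.47] [0.1063 0.0757 2.1766] [ 0.45  1.23 -0.61]
3.8167 [472.54  75.41 129.43] [0.1062 0.0758 2.1765] [-0.24  0.31  0.75]
3.8667 [472.53  75.38 129.36] [0.1061 0.0759 2.1766] [ 0.1  -0.15 -1.16]
3.9167 [472.49  75.36 129.26] [0.1061 0.0761 2.1766] [-1.06  0.39  0.01]
```

Request:
step_arm([
  [[0,0,0],[0,0,0],10],
  [[0,0,0],[0,0,0],5],
  [[0,0,0],[0,0,0],5],
  [[0,0,0],[0,0,0],5],
  [[0,0,0],[0,0,0],5],
], grip_force=50)

```text
time: 4.38
tool_pos: [0.4724, 0.0753, 0.129]
tcp_rot: [0.127, 3.139, -0.0]
wrist_force: [-0.1, 0.2, 1.1]
width: 0.157
grip_force: 49.0
```

Request:
step_arm([
  [[0,0,0],[0,0,0],5],
  [[0,0,0],[0,0,0],5],
])

```text
time: 4.55
tool_pos: [0.4724, 0.0753, 0.129]
tcp_rot: [0.127, 3.139, -0.0]
wrist_force: [-0.2, -0.3, 1.5]
width: 0.155
grip_force: 49.0
```

```bash
python3 plan.py 470.9 74.7 200 -0.083
```

```text
t 4.55 pos [472.39   75.329 129.015] q6 -1.383859075076208 w 13.271766457809086 F [-0.201 -0.341  1.476] grip 49.04141664505005
turn [0.    0.    0.002] deg 0.1263575934549897 shift after turn mm [  1.433  -0.75  -70.985]
world shift [-1.49  -0.629 70.985]
```

Request:
step_arm([
  [[0,0,0],[0,0,-10],5],
  [[0,0,0],[0,0,-25],5],
  [[0,0,0],[0,0,-25],5],
  [[0,0,0],[0,0,-20],5],
  [[0,0,0],[0,0,0],5],
])

```text
time: 4.97
tool_pos: [0.4749, 0.0757, 0.2138]
tcp_rot: [0.126, 3.131, 0.002]
wrist_force: [1.6, -0.4, -1.6]
width: 0.155
grip_force: 48.9
```

```bash
python3 plan.py 496.5 -124.2 200 0.111; python3 - <<'E'
from h import *
b=snap("side","s2")
cv2.imwrite("pics/z2.png",cv2.resize(b[140:280,240:400,::-1],None,fx=4,fy=4,interpolation=cv2.INTER_CUBIC))
E
```

```text
t 4.9667 pos [474.944  75.713 213.82 ] q6 -1.3838555478854124 w 13.19678475073595 F [ 1.601 -0.362 -1.624] grip 48.90538930892944
turn [ 0.001  0.008 -0.192] deg 10.996969043168837 shift after turn mm [   0.721 -201.07    13.82 ]
world shift [  21.556 -199.913  -13.82 ]
```

View pics/z2.png

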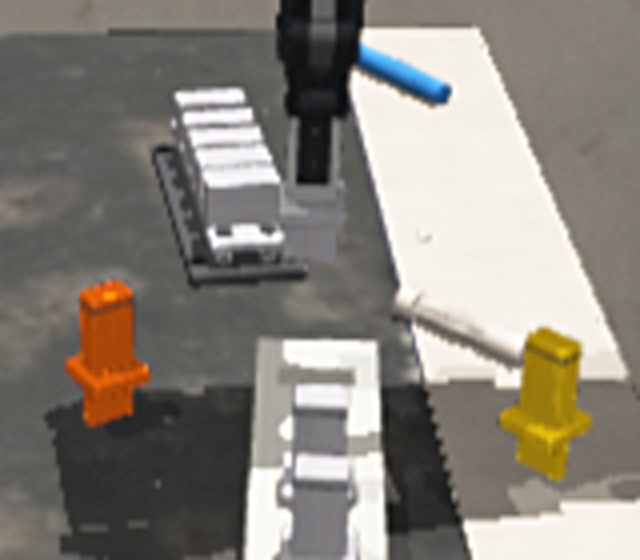

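The blank is held upright and clear of the rack. Now over to slot 1.

Request:
step_arm([
  [[0,0,-0.096],[0,0,0],5],
  [[0,0,-0.096],[0,0,0],5],
  [[0,0,0],[0,-30,0],5],
  [[0,0,0],[0,-30,0],5],
  [[0,0,0],[0,-30,0],5],
])

```text
time: 5.43
tool_pos: [0.481, -0.0145, 0.2071]
tcp_rot: [0.177, -3.134, -0.001]
wrist_force: [-0.1, -0.2, -0.9]
width: 0.155
grip_force: 49.2
```

Request:
step_arm([
  [[0,0,0],[0,-30,0],5],
  [[0,0,0],[0,-30,0],5],
  [[0,0,0],[0,-30,0],5],
  [[0,0,0],[0,-20,0],5],
  [[0,0,0],[0,0,10],5],
])

```text
time: 5.85
tool_pos: [0.4953, -0.1269, 0.1992]
tcp_rot: [-0.17, 3.135, -0.004]
wrist_force: [1.3, 0.2, -1.4]
width: 0.158
grip_force: 49.3
```

Request:
step_arm([
  [[0,0,0],[0,0,10],5],
  [[0,0,0],[0,0,0],5],
  [[0,0,0],[0,0,0],5],
  [[0,0,0],[0,0,0],5],
])

```text
time: 6.18
tool_pos: [0.4938, -0.1223, 0.188]
tcp_rot: [0.177, -3.135, -0.001]
wrist_force: [-0.1, -0.0, -1.7]
width: 0.155
grip_force: 49.3
```

```bash
python3 plan.py 496.5 -124.2 170 0.111; python3 - <<'E'
from h import *
b=snap("side","s3")
cv2.imwrite("pics/z3.png",cv2.resize(b[125:200,250:350,::-1],None,fx=8,fy=8,interpolation=cv2.INTER_CUBIC))
E
```

```text
t 6.1833 pos [ 493.817 -122.3    188.042] q6 -1.9752676986175521 w 13.228268038524911 F [-0.091 -0.021 -1.669] grip 49.28991973400116
turn [ 0.001 -0.002  0.002] deg 0.1402437327518113 shift after turn mm [-2.456 -2.185 18.042]
world shift [  2.683  -1.9   -18.042]
```

View pics/z3.png

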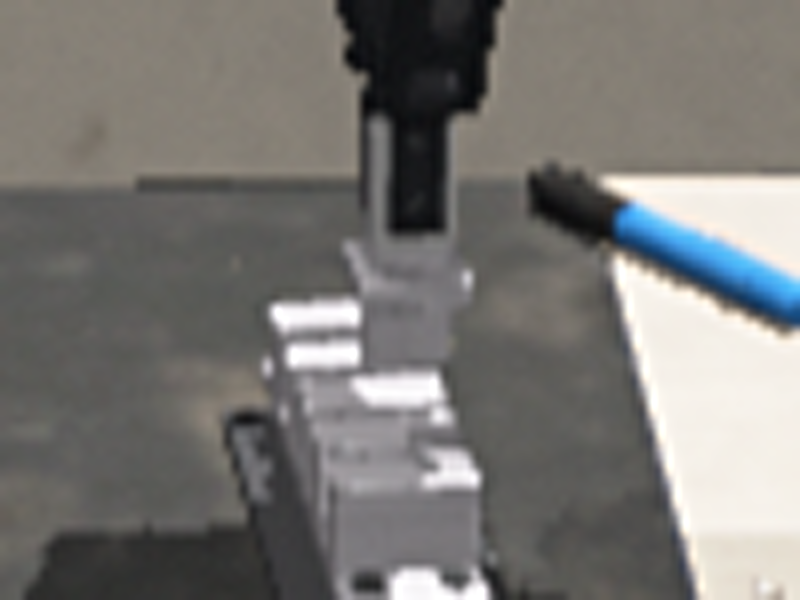

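The tongue (zoom cols 360-455, bottom row 362) hangs over the comb near slot 1. I correct the offset and come down.

Request:
step_arm([
  [[0,0,0],[-2.4,-2.2,8],5],
  [[0,0,0],[0,0,8],5],
  [[0,0,0],[0,0,2],5],
  [[0,0,0],[0,0,0],5],
  [[0,0,0],[0,0,0],5],
])

```text
time: 6.65
tool_pos: [0.4968, -0.1252, 0.1704]
tcp_rot: [0.175, -3.136, -0.001]
wrist_force: [-0.2, -0.1, -2.3]
width: 0.157
grip_force: 49.3
```

Request:
step_arm([
  [[0,0,0],[0,0,0],5],
  [[0,0,0],[0,0,0],5],
  [[0,0,0],[0,0,0],5],
])

```text
time: 6.9
tool_pos: [0.4973, -0.1254, 0.1712]
tcp_rot: [-0.174, 3.136, -0.0]
wrist_force: [-0.1, -0.5, -1.5]
width: 0.158
grip_force: 49.3
```

```bash
python3 plan.py 496.5 -124.2 161 0.111
```

```text
t 6.9 pos [ 497.273 -125.44   171.218] q6 -1.9775852460258254 w 13.530034710436091 F [-0.129 -0.463 -1.533] grip 49.31774854660034
turn [-0.     0.001  0.   ] deg 0.03696403226705544 shift after turn mm [ 0.63   1.318 10.218]
world shift [ -0.773   1.24  -10.218]
```

Request:
step_arm([
  [[0,0,0],[0.6,1.3,4],5],
  [[0,0,0],[0,0,3],5],
  [[0,0,0],[0,0,1],5],
  [[0,0,0],[0,0,0],5],
  [[0,0,0],[0,0,0],5],
])

```text
time: 7.32
tool_pos: [0.4962, -0.1241, 0.1626]
tcp_rot: [0.175, -3.136, -0.0]
wrist_force: [-0.0, -0.0, -1.2]
width: 0.158
grip_force: 49.3
```

Request:
step_arm([
  [[0,0,0],[0,0,1],5],
  [[0,0,0],[0,0,0],5],
  [[0,0,0],[0,0,0],5],
])

```text
time: 7.57
tool_pos: [0.4964, -0.1241, 0.1619]
tcp_rot: [-0.175, 3.137, -0.0]
wrist_force: [0.2, 0.3, -1.2]
width: 0.154
grip_force: 49.3
```

Request:
step_arm([
  [[0,0,0],[0,0,1],5],
  [[0,0,0],[0,0,0],5],
  [[0,0,0],[0,0,0],5],
])

```text
time: 7.82
tool_pos: [0.4965, -0.1242, 0.161]
tcp_rot: [-0.175, 3.136, -0.0]
wrist_force: [-0.7, 0.8, -1.6]
width: 0.153
grip_force: 49.4
```

Request:
step_arm([
  [[0,0,0],[0,0,1],5],
  [[0,0,0],[0,0,0],5],
  [[0,0,0],[0,0,0],5],
])

```text
time: 8.07
tool_pos: [0.4965, -0.1242, 0.1602]
tcp_rot: [-0.175, 3.136, -0.0]
wrist_force: [-0.4, 1.5, 1.6]
width: 0.154
grip_force: 49.7
```

Request:
step_arm([
  [[0,0,0],[0,0,0.7],5],
  [[0,0,0],[0,0,0],5],
  [[0,0,0],[0,0,0],5],
  [[0,0,0],[0,0,0],5],
])

```text
time: 8.4
tool_pos: [0.4966, -0.1242, 0.1595]
tcp_rot: [-0.175, 3.136, -0.0]
wrist_force: [-0.9, 0.2, 3.4]
width: 0.155
grip_force: 50.0
```

Request:
step_arm([
  [[0,0,0],[0,0,0.7],5],
  [[0,0,0],[0,0,0],5],
  [[0,0,0],[0,0,0],5],
  [[0,0,0],[0,0,0],5],
])

```text
time: 8.73
tool_pos: [0.4966, -0.1242, 0.1589]
tcp_rot: [-0.174, 3.136, -0.0]
wrist_force: [-0.8, 0.3, 5.3]
width: 0.156
grip_force: 50.3
```

Touched down on slot 1 at TCP z ≈ 161 mm, and it pushes back with about 7 N at 2 mm, so it does not enter. Slot 2 is next: lift, shift to +3 mm of its centre, touch, and slide across it lightly.

Request:
step_arm([
  [[0,0,0],[0,0,-7],5],
  [[0,0,0],[0,-11,0],5],
  [[0,0,0],[0,-12,0],5],
  [[0,0,0],[0,0,0],5],
  [[0,0,0],[0,0,0],5],
])

```text
time: 9.15
tool_pos: [0.4986, -0.1479, 0.165]
tcp_rot: [0.172, -3.136, -0.001]
wrist_force: [-0.7, 0.9, -1.4]
width: 0.153
grip_force: 49.2
```

Request:
step_arm([
  [[0,0,0],[0,0,0],5],
  [[0,0,0],[0,0,2.5],5],
  [[0,0,0],[0,0,2],5],
  [[0,0,0],[0,0,0],5],
  [[0,0,0],[0,0,0],5],
])

```text
time: 9.57
tool_pos: [0.4988, -0.1468, 0.1609]
tcp_rot: [0.175, -3.136, 0.0]
wrist_force: [-0.8, -1.1, -0.4]
width: 0.159
grip_force: 49.6
```

```bash
cat > g.py <<'E'
from h import *
s=read_state();d=np.array(s['tool_pos'])*1e3-[500.9,-163.0,0];c,n=np.cos(.111),np.sin(.111)
print("t",round(s['time'],2),"gauge xy",round(d[0]*c+d[1]*n,2),round(-d[0]*n+d[1]*c,2),"z",round(d[2],2),"rot",np.round(Ro.from_rotvec(s['tcp_rot']).as_matrix()[:,1],3),"F",np.round(s['wrist_force'],1))
E
python3 g.py
```

```text
t 9.57 gauge xy -0.33 16.32 z 160.95 rot [-0.111  0.994  0.   ] F [-0.8 -1.1 -0.4]
```

Request:
step_arm([
  [[0,0,0],[0,0,0.8],5],
  [[0,0,0],[0,0,0],5],
  [[0,0,0],[0,0,0],5],
])

```text
time: 9.82
tool_pos: [0.4988, -0.1468, 0.1603]
tcp_rot: [0.175, -3.137, -0.0]
wrist_force: [-1.2, -0.1, 1.3]
width: 0.156
grip_force: 49.8
```

Request:
step_arm([
  [[0,0,0],[0,-0.4,0],5],
  [[0,0,0],[0,-0.4,0],5],
  [[0,0,0],[0,-0.4,0],5],
  [[0,0,0],[0,0,0],5],
])

```text
time: 10.15
tool_pos: [0.4992, -0.148, 0.1603]
tcp_rot: [-0.174, 3.136, 0.0]
wrist_force: [-0.9, 2.4, 1.3]
width: 0.159
grip_force: 49.8
```

Request:
step_arm([
  [[0,0,0],[0,-0.4,0],5],
  [[0,0,0],[0,-0.4,0],5],
  [[0,0,0],[0,-0.4,0],5],
  [[0,0,0],[0,0,0],5],
])

```text
time: 10.48
tool_pos: [0.499, -0.1497, 0.1598]
tcp_rot: [0.175, -3.136, 0.001]
wrist_force: [0.3, -0.5, -3.7]
width: 0.158
grip_force: 49.3
```

Request:
step_arm([
  [[0,0,0],[0,-0.4,0],5],
  [[0,0,0],[0,-0.4,0],5],
  [[0,0,0],[0,-0.4,0],5],
  [[0,0,0],[0,0,0],5],
])

```text
time: 10.82
tool_pos: [0.4991, -0.1504, 0.1599]
tcp_rot: [0.174, -3.136, -0.001]
wrist_force: [0.6, 1.7, -2.5]
width: 0.154
grip_force: 49.2
```

Request:
step_arm([
  [[0,0,0],[0,-0.4,0],5],
  [[0,0,0],[0,-0.4,0],5],
  [[0,0,0],[0,-0.4,0],5],
  [[0,0,0],[0,0,0],5],
])

```text
time: 11.15
tool_pos: [0.4991, -0.1508, 0.1599]
tcp_rot: [0.174, -3.136, -0.003]
wrist_force: [-0.6, 5.6, -1.5]
width: 0.157
grip_force: 49.3
```

```bash
python3 g.py
```

```text
t 11.15 gauge xy -0.45 12.31 z 159.89 rot [-0.11   0.994  0.002] F [-0.6  5.6 -1.5]
```

At slot 2 the load dropped off and a side force built up (5.6 N in y), so the tongue is in the mouth against the −y wall. I back off and lower gently.

Request:
step_arm([
  [[0,0,0],[0,0.8,0],5],
  [[0,0,0],[0,0.6,0],5],
  [[0,0,0],[0,0,1],5],
  [[0,0,0],[0,0,1],5],
  [[0,0,0],[0,0,0],5],
])

```text
time: 11.57
tool_pos: [0.4994, -0.1503, 0.1583]
tcp_rot: [-0.174, 3.136, 0.0]
wrist_force: [0.4, 3.1, -0.0]
width: 0.154
grip_force: 49.6
```

```bash
python3 g.py
```

```text
t 11.57 gauge xy -0.11 12.79 z 158.25 rot [-0.111  0.994  0.   ] F [ 0.4  3.1 -0. ]
```

Request:
step_arm([
  [[0,0,0],[0,0.4,0],5],
  [[0,0,0],[0,0,1],5],
  [[0,0,0],[0,0,1],5],
  [[0,0,0],[0,0,1],5],
  [[0,0,0],[0,0,0],5],
])

```text
time: 11.98
tool_pos: [0.4993, -0.1502, 0.155]
tcp_rot: [-0.175, 3.137, -0.001]
wrist_force: [-0.4, 1.2, -2.4]
width: 0.152
grip_force: 49.5
```

```bash
python3 g.py
```

```text
t 11.98 gauge xy -0.19 12.94 z 154.98 rot [-0.111  0.994 -0.   ] F [-0.4  1.2 -2.4]
```

Free: 6 mm in with no push-back. I carry on down towards home (TCP z ≈ 139).

Request:
step_arm([
  [[0,0,0],[0,0.2,1.5],5],
  [[0,0,0],[0,0,1.5],5],
  [[0,0,0],[0,0,1.5],5],
  [[0,0,0],[0,0,1.5],5],
  [[0,0,0],[0,0,0],5],
])

```text
time: 12.4
tool_pos: [0.4989, -0.1498, 0.1487]
tcp_rot: [0.175, -3.136, 0.0]
wrist_force: [-0.2, 0.9, -1.4]
width: 0.154
grip_force: 49.4
```

Request:
step_arm([
  [[0,0,0],[0,0,1.5],5],
  [[0,0,0],[0,0,1.5],5],
  [[0,0,0],[0,0,1.5],5],
  [[0,0,0],[0,0,1],5],
  [[0,0,0],[0,0,0],5],
])

```text
time: 12.82
tool_pos: [0.499, -0.1497, 0.1433]
tcp_rot: [0.175, -3.136, -0.0]
wrist_force: [0.3, 0.1, -0.2]
width: 0.157
grip_force: 49.4
```

```bash
python3 g.py
```

```text
t 12.82 gauge xy -0.42 13.46 z 143.34 rot [-0.111  0.994  0.   ] F [ 0.3  0.1 -0.2]
```

Request:
step_arm([
  [[0,0,0],[0,0,1],5],
  [[0,0,0],[0,0,1],5],
  [[0,0,0],[0,0,1],5],
  [[0,0,0],[0,0,0],5],
  [[0,0,0],[0,0,0],5],
])

```text
time: 13.23
tool_pos: [0.4991, -0.1497, 0.1406]
tcp_rot: [0.175, -3.137, -0.0]
wrist_force: [0.2, 0.4, -2.2]
width: 0.156
grip_force: 49.4
```

Request:
step_arm([
  [[0,0,0],[0,0,1],5],
  [[0,0,0],[0,0,0],5],
  [[0,0,0],[0,0,0],5],
  [[0,0,0],[0,0,0],5],
])

```text
time: 13.57
tool_pos: [0.4992, -0.1498, 0.1397]
tcp_rot: [-0.175, 3.137, -0.0]
wrist_force: [-0.0, -0.6, -0.9]
width: 0.156
grip_force: 49.4
```

```bash
python3 g.py
```

```text
t 13.57 gauge xy -0.22 13.35 z 139.69 rot [-0.111  0.994 -0.   ] F [-0.  -0.6 -0.9]
```

Request:
step_arm([
  [[0,0,0],[0,0,0.7],5],
  [[0,0,0],[0,0,0],5],
  [[0,0,0],[0,0,0],5],
  [[0,0,0],[0,0,0],5],
])

```text
time: 13.9
tool_pos: [0.4993, -0.1498, 0.139]
tcp_rot: [-0.175, 3.137, -0.0]
wrist_force: [-0.1, 0.9, -1.6]
width: 0.155
grip_force: 49.5
```

Request:
step_arm([
  [[0,0,0],[0,0,0.6],5],
  [[0,0,0],[0,0,0],5],
  [[0,0,0],[0,0,0],5],
  [[0,0,0],[0,0,0],5],
])

```text
time: 14.23
tool_pos: [0.4993, -0.1498, 0.1386]
tcp_rot: [-0.175, 3.136, -0.0]
wrist_force: [-0.5, 0.2, 0.4]
width: 0.154
grip_force: 49.7
```

```bash
python3 g.py
```

```text
t 14.23 gauge xy -0.12 13.29 z 138.59 rot [-0.111  0.994 -0.   ] F [-0.5  0.2  0.4]
```

The shoulder is home: load comes on at z ≈ 138.6, as predicted. Release and retreat upwards.

Request:
step_arm([
  [[0,0,0],[0,0,0],20],
  [[0,0,0],[0,0,0],35],
  [[0,0,0],[0,0,0],45],
  [[0,0,0],[0,0,0],45],
  [[0,0,0],[0,0,0],45],
])

```text
time: 14.65
tool_pos: [0.4992, -0.1498, 0.1384]
tcp_rot: [-0.175, 3.137, -0.0]
wrist_force: [0.5, 0.6, 0.4]
width: 0.523
grip_force: 0.0
```

Request:
step_arm([
  [[0,0,0],[0,0,-8],45],
  [[0,0,0],[0,0,-25],45],
  [[0,0,0],[0,0,-35],45],
  [[0,0,0],[0,0,-35],45],
  [[0,0,0],[0,0,-20],45],
])

```text
time: 15.07
tool_pos: [0.5006, -0.1502, 0.2661]
tcp_rot: [-0.174, 3.132, -0.003]
wrist_force: [1.0, -0.8, 0.7]
width: 0.526
grip_force: 0.0
```

Request:
step_arm([
  [[0,0,0],[0,30,0],45],
  [[0,0,0],[0,35,0],45],
  [[0,0,0],[0,35,0],45],
  [[0,0,0],[0,30,0],45],
  [[0,0,0],[0,0,0],45],
])

```text
time: 15.48
tool_pos: [0.4839, -0.0165, 0.262]
tcp_rot: [-0.18, 3.136, 0.004]
wrist_force: [-0.4, -0.1, -0.0]
width: 0.528
grip_force: 0.0
```

```bash
python3 - <<'E'
from h import *
a=snap("top","t4");b=snap("side","s4")
print(read_state()['tool_pos'],read_state()['time'])
z=lambda i,x,y:cv2.resize(i[y:y+75,x:x+50,::-1],None,fx=8,fy=8,interpolation=cv2.INTER_CUBIC)
cv2.imwrite("pics/z4.png",np.hstack([z(a,325,180),z(b,270,130)]))
c,s=np.cos(.111),np.sin(.111);X=[.4995-.013*s,-.163+.013*c,.098]
print("stem top expected",proj("top",X),proj("side",X))
E
```

```text
[ 0.48468652 -0.01965594  0.26201027] 15.5833
stem top expected [[221.57663501 349.91416343]] [[156.14096663 297.07756479]]
```

View pics/z4.png

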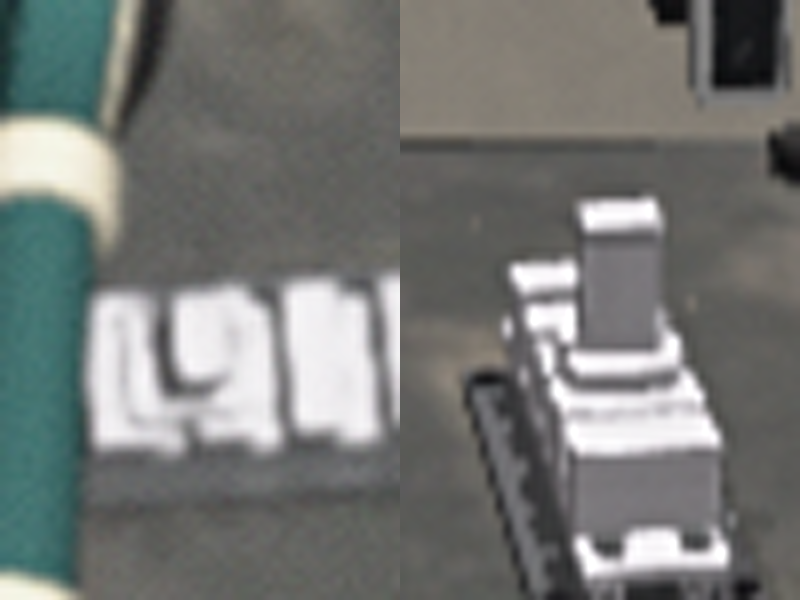

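The stem stands upright with its collar flat on the comb. Its top is at (row 156.9, col 297.4) against (156.1, 297.1) expected for home in slot 2, and the robot is clear.

```bash
python3 -c "from workcell import *;print(finish_job())"
```

```text
the job is handed in; nothing more can be done
None
```

The lone blank touched down on slot 1, which refused it, and now stands released and fully home in slot 2, the first slot that takes it; I handed the job in at about 15.6 s, and no verdict came back.

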